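# Tap a tapered sample holder home in the sample spinner

### The arm

A 7-joint arm with a two-finger parallel gripper is mounted at the origin on the work surface. World frame = base frame: x ahead of the robot, y to its left, z up, the work surface at z = 0. Lengths are in m, angles in rad, forces in N, time in s.
With the tool pointing down it reaches from about 0.35 to 0.9 m from the base axis. Payload 7.2 kg.
Tool frame: the origin (TCP) lies on the centre line of the jaws, within the pads' length; the fingertips stand 11 mm ahead of it and the grasp point (between the pads) lies 8 mm behind it (manip.tcp_to_tips is the z of the fingertips in the tool frame, in m); z points along the fingers, x is the direction in which the jaws open and shut, and the axes are right-handed (so a half turn about z gives the same grasp; the last joint's range is limited). The gripper opens to 88 mm and grips with 3 to 60 N. Pads are 20 mm wide; open, the fingers measure 115 mm over their backs; the gripper's body (75 mm by 178 mm) begins 61 mm behind the grasp point.
Start: joints at [1.169, 0.411, -0.013, 1.596, 0.006, 1.134, -0.082], TCP at [0.205, -0.591, 0.234] pointing down, gripper open.
Joint ranges: [-2.95, 2.95], [-0.29, 1.99], [-1.47, 1.44], [0.14, 2.54], [-1.03, 4.17], [0.13, 1.85], [-2.86, 2.86]. Speed limits (rad/s): [2.39, 2.39, 3.01, 3.01, 3.14, 3.14, 3.14].

### API

Orientations are given as a unit quaternion [w, x, y, z].
In Python, from station import manip gives the robot as it stands. The module is installed in compiled form; this text tells all that it offers.
- The arm moves only by the shell command python3 -m inch 'ROWS' [FORCE]. ROWS is JSON, a list of rows, each an object with "gripper": the gripper command: -1 is shut, 1 is fully open, values between are in proportion; "travel": the shift along the tool's x, y, z in m, a list of three; "yaw": the turn about the tool's z in rad. In form: [{"gripper": gripper, "travel": [dx, dy, dz], "yaw": yaw}, ...]. A call has 1 to 8 rows; each row is the pose to reach, as a shift and turn from the pose measured when the call began, along the tool's axes at that moment; what a row does not reach only later rows make up. A row lasts 1/10 s, in which the tool goes at most 50 mm and 8.59 degrees, less where a joint would pass 70% of its speed; a pose out of reach is approached as far as the arm can. A call with a gripper value outside its range is refused whole. The fingers move at their own pace and stop on an object; FORCE is the grip in N (left out, the last holds). Time passes only in rows, so rows that repeat a pose let the fingers close. It gives the time, the measured TCP pose, the force and the opening at its end, in the units of the state.
- manip.get_state(): the state, without advancing time (a new reading comes with each control period).
- manip.capture(name): name is "scene" or "top" or "wrist"; returns a dict with "pixels" (400x640x3 uint8, blue, green, red), "mtx" (3x3 intrinsics, pixels), "k1" (the pictures are not rectified: a ray, as slopes to the right and down, at radius r is drawn at 1 + k1 r^2 times it, then the intrinsics apply), "position" and "attitude" of the camera in the world; the wrist camera has in their place "T_tool_cam" (4x4, takes a point from camera to tool coordinates, whose origin is the TCP and whose axes are the tool frame's). Camera axes: x right, y down, z forward; pixel columns grow to the right and rows downward; lengths in m; the calibration is good to about 2 mm. A picture is of the moment at which its call begins: read the wrist's pose just before it. There is no depth.
- manip.close_job(): hands the job in, once; it reports no verdict.
The state is a dict: "time_s": time; "joints": joint angles; "joint_vel": joint speeds; "tau": joint torques, N m; "tcp_pos": TCP position; "tool_rot": TCP orientation; "ft_force": force on the tool from outside, world axes, zero at the start; "wrist_torque": the same for the moment, N m; "opening": opening from 0.0 (shut) to 1.0 (fully open).
Only numpy, scipy, OpenCV 4.12 (cv2) and the standard library are available. Lean on these libraries where they do the work, as an engineer would, in place of code of your own. Each camera call takes 0.05 s, during which the arm holds its last target.

### The job

Fit the round-knobbed sample holder from the wooden rack to the empty spindle of the sample spinner: stand its tapered shank loosely in the socket and let go of it, then tap or press it down from above until it is fully home, its collar resting on the rim of the spindle, so that friction alone holds it. Leave the other holders in the rack, and leave the beaker, tub, wash bottle and hammer where they are.

Things in the scene. Friction and masses are not known exactly. Their poses are not given: they have to be found in the camera images.
- holder: The sample holder to fit: plain steel, 0.2 kg, round about z (up). Origin: centre of its collar's underside. Collar 40 mm across, z 0 to 8 mm; round knob 26 mm across, z 8 to 34 mm, flat on top. Below: tapered shank 38 mm long, 22 mm across at the collar, 13 mm near its foot. Starts upright in any of the rack's three holes, collar on the rack's top.
- holder_top (a point): Centre of the flat top of the knob of the holder to fit, 34 mm above the holder's origin: the place to tap. Let go of in the socket, the holder stands upright by itself with its collar about 7 to 13 mm above the rim; pressing it down from there takes a force that grows to about 9 to 16 N, and it stays where it was pushed to.
- socket (a point): Centre of the mouth of the empty spindle's socket, in the plane of its rim, 87 mm above the bench; z up, axes as the spinner's. The spindle is a dark steel tube 48 mm across, opening 32 mm. Four sprung jaws 2 mm below the rim form the tapered bore, about 18 mm across at its top. Home: the collar rests on the rim, the holder's origin at this point.
- spinner: Sample spinner, fixed: grey case 150 (x) by 230 mm (y), 45 mm high, origin under its centre. Two spindles on top: at y = -55 mm the empty one; at y = +55 mm one with a dish-headed holder in it (dish 60 mm across, top 115 mm above the bench).
- rack: Wooden rack, fixed: block 75 mm (x) by 245 mm (y), 55 mm high, origin at the centre of its underside, with three 27 mm holes in its top at y = -85, 0 and +85 mm, one holder in each.
- dish_holder: Bystander in the rack: steel holder with the same collar and shank and a wide flat dish 60 mm across at its head, 28 mm tall above the rack. Origin: centre of the underside of its collar.
- block_holder: Bystander in the rack: steel holder with the same collar and shank and a square 32 mm block for a head, top 34 mm above the rack. Origin: centre of the underside of its collar.
- beaker: Bystander: clear glass beaker, 70 mm across, 85 mm tall, between the rack and the spinner. Origin: centre of its underside.
- tub: Bystander: small white screw-top tub, 56 mm across, 60 mm tall, on the robot's side of the bench. Origin: centre of its underside.
- wash_bottle: Bystander: white wash bottle, 60 mm across, 190 mm tall with its bent spout. Origin: centre of its underside.
- mallet: Bystander: hammer lying at the far side (not needed). Origin: on its underside.
Things that resemble listed ones, but are neither listed nor needed, are in the scene too. Leave any pink look-alike of the holder alone.

How it is judged:
On the way, in this order (a step that is already met when the one before it is completed fails the run):
1. the holder stands upright and loosely in the empty socket, let go of, its collar still 4 to 16 mm above the rim (horizontal distance between holder and socket below 0.006 m and angle between holder's own z axis and vertical below 0.1 rad and z of holder in the frame of socket between 0.004 and 0.016 m and contact force between the fingers and holder below 0.1 N), for 0.2 s.
2. the holder is down: its collar rests on the rim (within 2.5 mm) (horizontal distance between holder and socket below 0.005 m and angle between holder's own z axis and vertical below 0.06 rad and z of holder in the frame of socket below 0.0025 m), for 0.2 s.
At the end, for the whole second after the job is handed in: The holder stands in the empty socket, its collar within 2.5 mm of the rim, within 5 mm of the socket's axis, tilted less than 0.06 rad, at rest and let go of (all of step 2 and z of holder in the frame of socket above -0.004 m and contact force between the fingers and holder below 0.1 N and linear speed of holder below 0.02 m/s); the robot touches nothing.
It fails at once if another holder is moved by more than 30 mm (distance of any of dish_holder, block_holder from where it was at the start of the episode above 0.03 m).
It fails at once if the beaker, tub, wash bottle or hammer is moved by more than 30 mm (distance of any of beaker, wash_bottle, mallet, tub from where it was at the start of the episode above 0.03 m).
It fails at once if a bystander is tipped over (angle between any of dish_holder, block_holder, beaker, wash_bottle, tub's own z axis and vertical above 0.5 rad).
It also fails if it takes over 53 s, if anything falls off the work surface, if the arm or the gripper's body presses on something with over 40 N, if the wrist force passes 120 N, or if a joint passes its speed limit or range.

## Working session

There is one attempt and no reset: what is moved stays moved. The work goes in short steps, Python scripts to look and compute and a shell command to move; the robot and the scene stay as the last step left them, time stands still between calls to the robot, and variables do not carry over. Pictures are saved under pics/ and viewed, and the job is handed in when it is done.

```bash
mkdir -p pics
cat > h.py <<'E'
import numpy as np,cv2
from scipy.spatial.transform import Rotation as R
from station import manip
def q2R(q): return R.from_quat([q[1],q[2],q[3],q[0]]).as_matrix()
def cap(name):
    s=manip.get_state(); d=manip.capture(name)
    if name=='wrist':
        T=np.eye(4);T[:3,:3]=q2R(s['tool_rot']);T[:3,3]=s['tcp_pos']
        W=T@np.array(d['T_tool_cam']); d['Rw']=W[:3,:3];d['p']=W[:3,3]
    else:
        a=np.array(d['attitude']); d['Rw']=a if a.shape==(3,3) else q2R(a); d['p']=np.array(d['position'])
    return s,d
def plane(d,uv,z):
    K=np.array(d['mtx']);k=d['k1']
    uv=np.atleast_2d(np.float64(uv))
    n=cv2.undistortPoints(uv.reshape(-1,1,2),K,np.array([k,0,0,0.])).reshape(-1,2)
    r=np.c_[n,np.ones(len(n))]@d['Rw'].T
    return d['p']+r*((z-d['p'][2])/r[:,2])[:,None]
def proj(d,P):
    c=(np.atleast_2d(P)-d['p'])@d['Rw']; n=c[:,:2]/c[:,2:]
    n=n*(1+d['k1']*(n**2).sum(1,keepdims=True)); K=np.array(d['mtx'])
    return n*[K[0,0],K[1,1]]+K[:2,2]
E
python3 - <<'E'
from h import *
for n in ('scene','top','wrist'):
    s,d=cap(n); cv2.imwrite(f'pics/{n}0.png',d['pixels']); print(n,d['p'],d['k1'])
print(s)
E
```

```text
scene [1.12219447 0.43506426 0.62260406] -0.028030594744997854
top [ 0.41931065 -0.00264189  1.09688951] 0.016589228278599124
wrist [ 0.27822551 -0.56499938  0.38378084] -0.05478294788256508
{'time_s': 0.1, 'joints': array([ 1.16876298,  0.41181557, -0.01269907,  1.59693214,  0.00561346,
        1.13431752, -0.08219405]), 'joint_vel': array([ 7.98314886e-04, -1.37582682e-03, -1.47107560e-04, -2.57084134e-03,
        4.58191114e-06, -1.27454140e-04,  3.91029324e-04]), 'tau': array([ 2.76186744e-03, -5.89098251e+01,  6.43718652e-01, -2.91709542e+01,
       -5.37329202e-02,  1.44884340e-02,  4.18323850e-05]), 'tcp_pos': array([ 0.20460383, -0.59010268,  0.23290749]), 'tool_rot': array([-3.66770374e-04,  8.14766529e-01, -5.79788743e-01, -6.17811351e-04]), 'ft_force': array([-0.39847107, -0.60352703,  0.77423235]), 'wrist_torque': array([-0.01136343,  0.01547822, -0.00690675]), 'opening': 1.0038638946206881}
```

View pics/scene0.png

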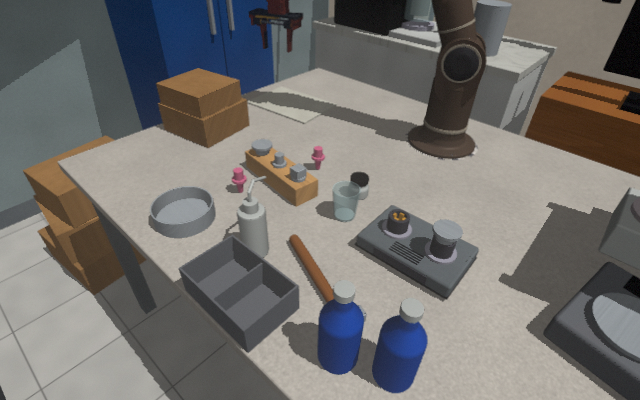

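View pics/top0.png

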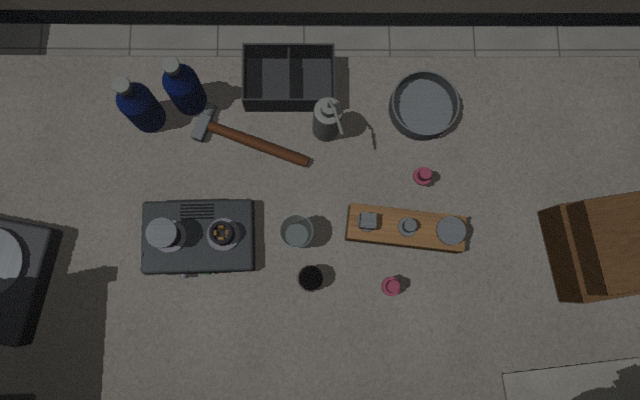

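View pics/wrist0.png

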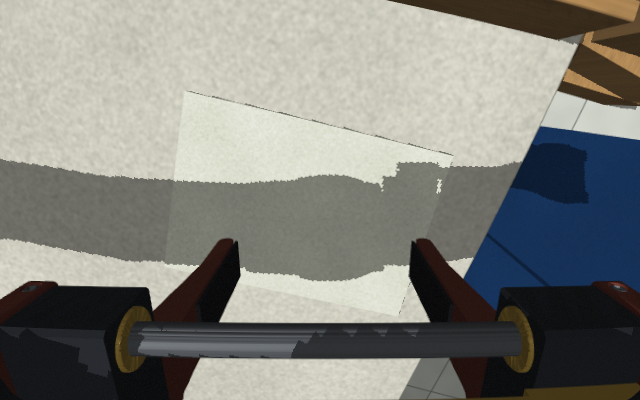

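The scene view shows the rack, with its middle holder at about (279,160), and the spinner's empty spindle at (399,218). Candidates in the top view:
- round knob, rack middle: (409,227)
- square head, rack: (368,221)
- dish, rack: (452,231)
- pink look-alikes: (424,176) and (391,287)

I choose (409,227) and will check it in a close crop, along with the spindle at (222,234).

Run:
```python
from h import *
s,d=cap('top'); s2,e=cap('scene')
a=d['pixels'][190:270,335:485]; b=d['pixels'][190:280,135:265]; c=e['pixels'][135:205,235:335]; f=e['pixels'][195:275,350:480]
r=lambda i:cv2.resize(i,(400,300),interpolation=cv2.INTER_CUBIC)
cv2.imwrite('pics/c0.png',np.vstack([np.hstack([r(a),r(b)]),np.hstack([r(c),r(f)])]))
print(np.array(d['mtx']))
print('knob',plane(d,[409,226],.089),'pit',plane(d,[222,234],.087),'dish',plane(d,[452,230],.083),'sq',plane(d,[368,219],.089))
print('beaker',plane(d,[296,232],.085),'wash',plane(d,[325,115],.12))
```

```text
[[506.09659149   0.         315.90965946]
 [  0.         506.09659149 202.62247675]
 [  0.           0.           1.        ]]
knob [[ 0.53985174 -0.22356404  0.089     ]] pit [[0.5269507  0.15130501 0.087     ]] dish [[ 0.53176213 -0.31221437  0.083     ]] sq [[ 0.55466593 -0.14106575  0.089     ]]
beaker [[0.52994874 0.0041231  0.085     ]] wash [[ 0.7627148  -0.05576754  0.12      ]]
```

View pics/c0.png

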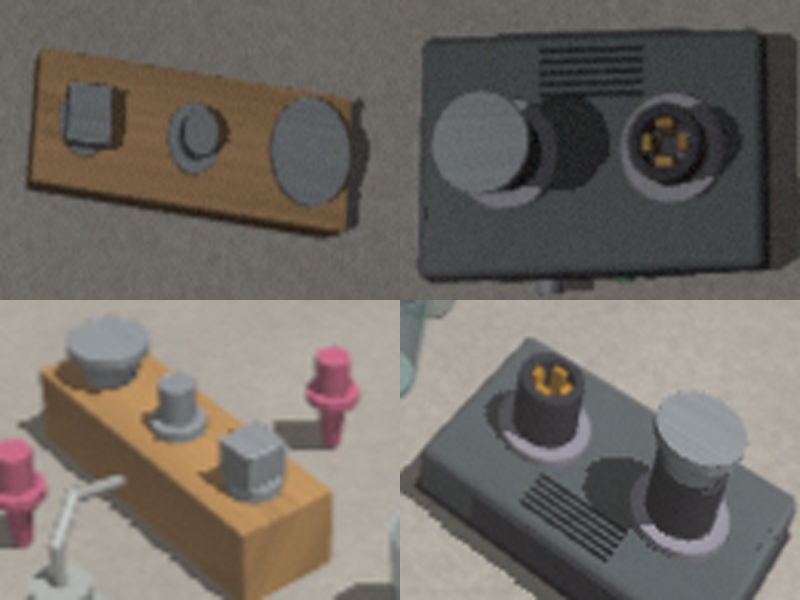

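The crop confirms it: the rack's middle holder is plain steel with a narrow round knob, while its neighbours have a square block and a dish. The right-hand spindle, with its brass jaws, is the empty one. I'll work out the move to above the holder, with the jaws across the rack.

```bash
cat >> h.py <<'E'
def to(P,ang=None):
    s=manip.get_state(); M=q2R(s['tool_rot'])
    t=M.T@(np.array(P)-s['tcp_pos']); a=np.arctan2(M[1,0],M[0,0])
    yaw=0 if ang is None else -((ang-a+np.pi)%(2*np.pi)-np.pi)
    print('tcp',s['tcp_pos'].round(4),'ang',round(a,4),'tilt',M[:,2].round(4),'travel',t.round(4),'yaw',round(yaw,4),'t',s['time_s'],'F',s['ft_force'].round(2),'op',round(s['opening'],3),'j',s['joints'].round(2))
E
python3 -c "
from h import *
to([.541,-.224,.2],np.radians(-7.6))"
```

```text
tcp [ 0.2047 -0.5903  0.2333] ang -1.237 tilt [-3.e-04  7.e-04 -1.e+00] travel [-0.2359 -0.4378  0.0334] yaw -1.1043 t 0.25 F [-0.84 -0.07 -0.84] op 1.002 j [ 1.17  0.41 -0.01  1.6   0.01  1.13 -0.08]
```

```bash
python3 -m inch '[{"gripper":0.4,"travel":[-0.03,-0.055,0],"yaw":-0.14},{"gripper":0.4,"travel":[-0.06,-0.11,0],"yaw":-0.28},{"gripper":0.4,"travel":[-0.09,-0.165,0],"yaw":-0.42},{"gripper":0.4,"travel":[-0.12,-0.22,0],"yaw":-0.56},{"gripper":0.4,"travel":[-0.15,-0.275,0.01],"yaw":-0.7},{"gripper":0.4,"travel":[-0.18,-0.33,0.02],"yaw":-0.84},{"gripper":0.4,"travel":[-0.21,-0.385,0.03],"yaw":-0.98},{"gripper":0.4,"travel":[-0.236,-0.438,0.033],"yaw":-1.1}]'
python3 -c "
from h import *
to([.541,-.224,.2],np.radians(-7.6))"
```

```text
time_s: 1.05
tcp_pos: [0.4742, -0.2943, 0.2106]
tool_rot: [-0.0, 0.998, -0.066, -0.0]
ft_force: [0.6, -0.4, -0.7]
opening: 0.699
tcp [ 0.4742 -0.2943  0.2106] ang -0.1317 tilt [-3.e-04  4.e-04 -1.e+00] travel [ 0.057  -0.0785  0.0106] yaw 0.001 t 1.05 F [ 0.56 -0.36 -0.66] op 0.699 j [ 0.77  0.35 -0.38  1.77  0.15  1.05  0.2 ]
```

```bash
python3 -m inch '[{"gripper":0.4,"travel":[0.028,-0.04,0],"yaw":0},{"gripper":0.4,"travel":[0.057,-0.078,0.005],"yaw":0},{"gripper":0.4,"travel":[0.057,-0.078,0.01],"yaw":0},{"gripper":0.4,"travel":[0.057,-0.078,0.01],"yaw":0}]'
python3 - <<'E'
from h import *
to([.541,-.224,.2],np.radians(-7.6))
s,d=cap('wrist'); im=d['pixels'].copy(); cv2.imwrite('pics/w1.png',im)
print(proj(d,[[.541,-.224,.089],[.541,-.224,.055]]).round(1), d['p'])
E
```

```text
time_s: 1.45
tcp_pos: [0.5411, -0.2231, 0.1996]
tool_rot: [-0.001, 0.998, -0.064, -0.001]
ft_force: [-1.2, 0.5, -0.2]
opening: 0.704
tcp [ 0.5411 -0.2231  0.1996] ang -0.1287 tilt [-0.0018  0.0012 -1.    ] travel [ 0.      0.0009 -0.0004] yaw 0.0039 t 1.45 F [-1.19  0.5  -0.19] op 0.704 j [ 0.61  0.41 -0.4   1.71  0.18  1.06  0.02]
[[325.7 203.1]
 [325.6 191.9]] [ 0.55071969 -0.14581647  0.35053831]
```

View pics/w1.png

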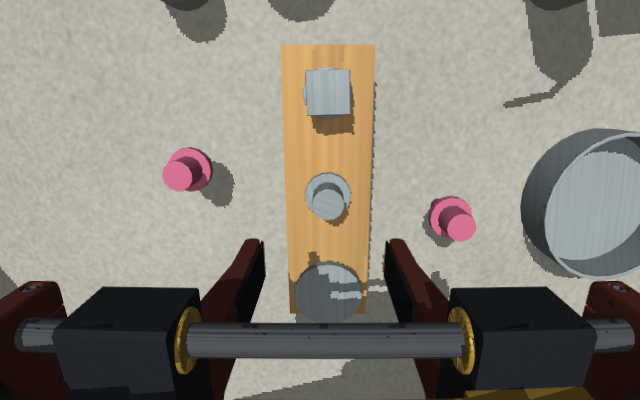

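The wrist view shows the knob's top at about (328,204), against a prediction of (326,203). The rack is aligned with the tool and the jaws straddle its width. I'll refine with circle fits.

Run:
```python
from h import *
s,d=cap('wrist'); im=d['pixels']
c=cv2.resize(im[160:240,285:370],None,fx=7,fy=7,interpolation=cv2.INTER_CUBIC)
g=cv2.medianBlur(cv2.cvtColor(c,cv2.COLOR_BGR2GRAY),9)
h=cv2.HoughCircles(g,cv2.HOUGH_GRADIENT,1,20,param1=80,param2=20,minRadius=90,maxRadius=190)
print(h[0][:6] if h is not None else None)
for x,y,r in h[0][:4]:
    u=[285+x/7,160+y/7]; print(np.round(u,1),r/7,plane(d,u,.089),plane(d,u,.063)); cv2.circle(c,(int(x),int(y)),int(r),(0,0,255),1)
cv2.imwrite('pics/w1c.png',c)
```

```text
[[301.5 249.5 167.7]
 [322.5 244.5  92.4]]
[328.1 195.6] 23.957142 [[ 0.54292221 -0.22015613  0.089     ]] [[ 0.54219986 -0.2273785   0.063     ]]
[331.1 194.9] 13.2 [[ 0.54532324 -0.21988566  0.089     ]] [[ 0.54483928 -0.22708118  0.063     ]]
```

View pics/w1c.png

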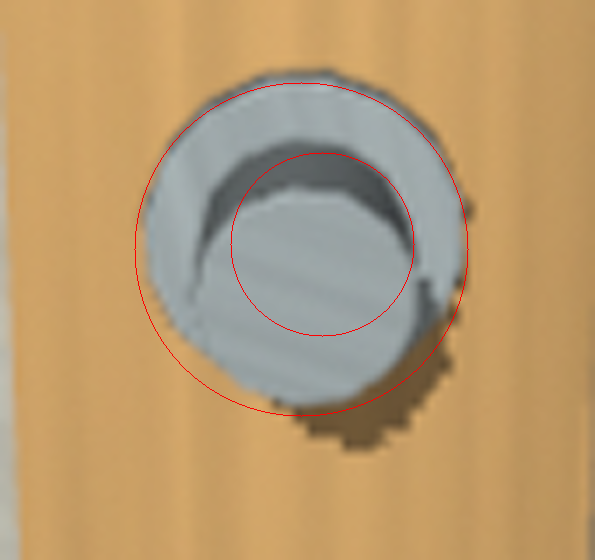

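In the crop the knob's flat top spans x 193–418 and y 187–405 (centre about (305,296)), and the collar has centre about (304,234). I'm reading these by hand because the Hough circles missed.

Run:
```python
from h import *
s,d=cap('wrist')
print(plane(d,[328.1,201.8],.089),plane(d,[328,193],.063))
to([.543,-.224,.077],np.radians(-7.6))
```

```text
[[ 0.54207428 -0.22622314  0.089     ]] [[ 0.54222433 -0.2261124   0.063     ]]
tcp [ 0.54   -0.2261  0.2006] ang -0.134 tilt [-9.e-04 -3.e-04 -1.e+00] travel [ 0.0028 -0.0026  0.1236] yaw -0.0014 t 1.6 F [ 0.93  0.12 -0.27] op 0.695 j [ 0.62  0.41 -0.4   1.71  0.18  1.06  0.02]
```

```bash
cat >> h.py <<'E'
def rel(d,uv,z,ztcp):
    # tool-frame xy of a pixel's point at height z, with level tool and tcp height ztcp
    T=np.array(d['T_tool_cam']); n=cv2.undistortPoints(np.float64([[uv]]),np.array(d['mtx']),np.array([d['k1'],0,0,0.])).ravel()
    r=T[:3,:3]@[n[0],n[1],1]; p=T[:3,3]; return (p+r*((ztcp-z-p[2])/r[2]))
E
python3 - <<'E'
from h import *
Z=[]
for i in range(6):
    s,d=cap('wrist'); Z.append(np.r_[s['tcp_pos'],s['tool_rot']])
Z=np.array(Z);print(Z.mean(0).round(4),Z.std(0).round(4))
print(rel(d,[328.1,201.8],.089,Z[:,2].mean()),rel(d,[328,193],.063,Z[:,2].mean()))
E
```

```text
[ 5.402e-01 -2.259e-01  2.009e-01  1.000e-04  9.978e-01 -6.690e-02
 -1.000e-04] [0.0002 0.0003 0.0001 0.0001 0.     0.0002 0.0002]
[0.00220069 0.00034401 0.11185455] [0.00236783 0.00019267 0.13785455]
```

```bash
python3 -m inch '[{"gripper":0.3,"travel":[0.002,0,0.04],"yaw":0},{"gripper":0.3,"travel":[0.002,0,0.075],"yaw":0},{"gripper":0.3,"travel":[0.002,0,0.1],"yaw":0},{"gripper":0.3,"travel":[0.002,0,0.115],"yaw":0},{"gripper":0.3,"travel":[0.002,0,0.122],"yaw":0},{"gripper":0.3,"travel":[0.002,0,0.122],"yaw":0},{"gripper":0.3,"travel":[0.002,0,0.122],"yaw":0}]'
python3 - <<'E'
from h import *
s,d=cap('wrist'); cv2.imwrite('pics/w2.png',d['pixels'])
to([.543,-.226,.077],np.radians(-7.6))
E
```

```text
time_s: 2.6
tcp_pos: [0.5434, -0.2257, 0.08]
tool_rot: [0.0, 0.998, -0.066, 0.001]
ft_force: [-0.8, 0.0, -0.8]
opening: 0.647
tcp [ 0.5435 -0.2257  0.0802] ang -0.1331 tilt [ 2.e-03 -7.e-04 -1.e+00] travel [-0.0005  0.0003  0.0032] yaw -0.0004 t 2.65 F [-0.13 -1.02  0.  ] op 0.65 j [ 0.58  0.55 -0.37  1.81  0.26  0.82 -0.04]
```

View pics/w2.png

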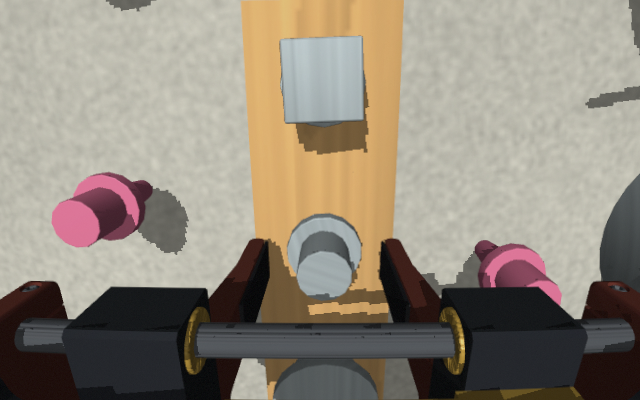

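The knob's top, at (325,273), sits centred between the fingers. I'll go down the last 3 mm and grip.

```bash
python3 -m inch '[{"gripper":0.3,"travel":[0,0,0.003],"yaw":0},{"gripper":-0.2,"travel":[0,0,0.003],"yaw":0},{"gripper":-0.6,"travel":[0,0,0.003],"yaw":0},{"gripper":-1,"travel":[0,0,0.003],"yaw":0},{"gripper":-1,"travel":[0,0,0.003],"yaw":0},{"gripper":-1,"travel":[0,0,0.003],"yaw":0},{"gripper":-1,"travel":[0,0,0.003],"yaw":0},{"gripper":-1,"travel":[0,0,0.003],"yaw":0}]' 30
```

```text
time_s: 3.45
tcp_pos: [0.5435, -0.2257, 0.0773]
tool_rot: [0.0, 0.998, -0.066, 0.001]
ft_force: [-0.3, 0.2, 1.9]
opening: 0.291
```

```bash
python3 -c "
from h import *
to([.543,-.226,.19],np.radians(-7.6))"
```

```text
tcp [ 0.5435 -0.2257  0.0773] ang -0.133 tilt [ 2.e-03 -7.e-04 -1.e+00] travel [-0.0002  0.0004 -0.1127] yaw -0.0003 t 3.45 F [-0.27  0.22  1.94] op 0.291 j [ 0.58  0.55 -0.36  1.82  0.26  0.82 -0.05]
```

```bash
python3 -m inch '[{"gripper":-1,"travel":[0,0,-0.01],"yaw":0},{"gripper":-1,"travel":[0,0,-0.03],"yaw":0},{"gripper":-1,"travel":[0,0,-0.06],"yaw":0},{"gripper":-1,"travel":[0,0,-0.095],"yaw":0},{"gripper":-1,"travel":[0,0,-0.125],"yaw":0},{"gripper":-1,"travel":[0,0,-0.135],"yaw":0},{"gripper":-1,"travel":[0,0,-0.135],"yaw":0}]' 30
python3 - <<'E'
from h import *
s,d=cap('wrist'); cv2.imwrite('pics/w3.png',d['pixels'])
to([.527,.08,.21],0.)
s,d=cap('top')
g=d['pixels'][185:285,130:270]; cv2.imwrite('pics/sp.png',cv2.resize(g,(770,550),interpolation=cv2.INTER_CUBIC))
E
```

```text
time_s: 4.15
tcp_pos: [0.5438, -0.2259, 0.2136]
tool_rot: [0.001, 0.998, -0.067, 0.002]
ft_force: [0.1, -0.0, -2.2]
opening: 0.291
tcp [ 0.543  -0.2257  0.2119] ang -0.1331 tilt [ 1.9e-03 -9.0e-04 -1.0e+00] travel [-0.0564 -0.3008  0.0016] yaw -0.1331 t 4.2 F [-0.68 -0.9  -2.14] op 0.29 j [ 0.62  0.4  -0.41  1.7   0.18  1.08  0.02]
```

View pics/w3.png

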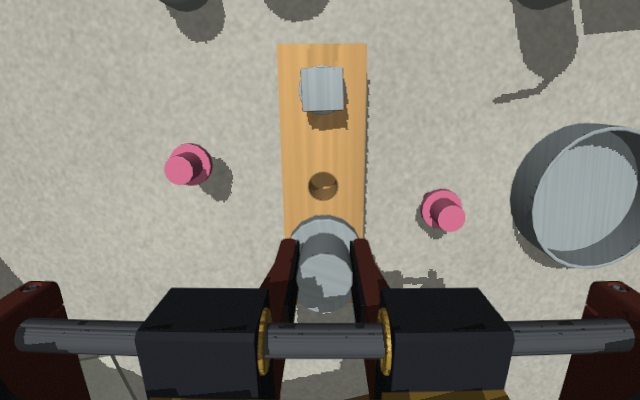

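View pics/sp.png

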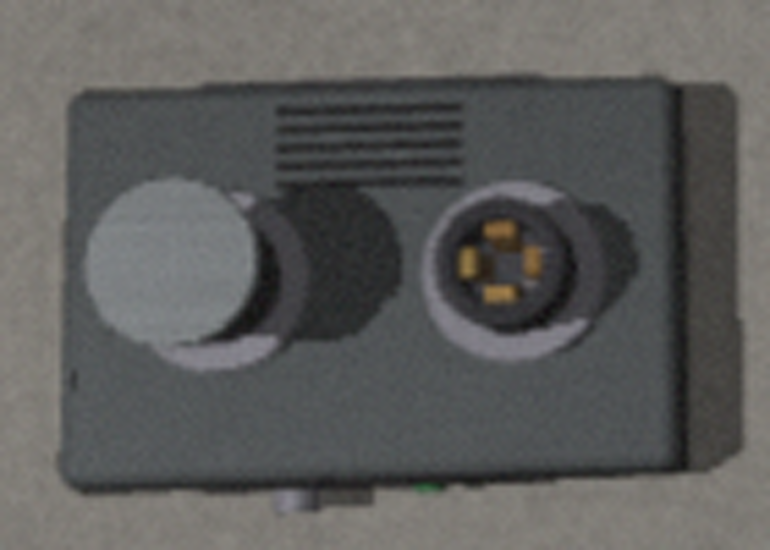

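The holder is held upright and the rack hole at (323,185) is empty. In the top view the four jaws centre at about (220.5,232). I'll carry it until the wrist camera stands over the socket.

```bash
python3 - <<'E'
from h import *
s,d=cap('top'); print(plane(d,[220.5,232.2],.086))
to([.529,.077,.21],0.)
E
python3 -m inch '[{"gripper":-1,"travel":[-0.007,-0.03,0],"yaw":-0.02},{"gripper":-1,"travel":[-0.014,-0.07,0],"yaw":-0.04},{"gripper":-1,"travel":[-0.021,-0.11,0],"yaw":-0.06},{"gripper":-1,"travel":[-0.028,-0.15,0],"yaw":-0.08},{"gripper":-1,"travel":[-0.035,-0.19,0],"yaw":-0.1},{"gripper":-1,"travel":[-0.042,-0.23,0],"yaw":-0.12},{"gripper":-1,"travel":[-0.05,-0.27,0],"yaw":-0.13},{"gripper":-1,"travel":[-0.055,-0.3,0],"yaw":-0.13}]' 30
python3 -m inch '[{"gripper":-1,"travel":[0,-0.001,0],"yaw":0},{"gripper":-1,"travel":[0,-0.001,0],"yaw":0}]' 30
python3 - <<'E'
from h import *
s,d=cap('wrist'); cv2.imwrite('pics/w4.png',d['pixels'])
to([.529,.154,.21],0.)
E
```

```text
[[0.5306845  0.15449865 0.086     ]]
tcp [ 0.5422 -0.2254  0.2104] ang -0.1331 tilt [-6.e-04  2.e-04 -1.e+00] travel [-0.0532 -0.298   0.0005] yaw -0.1331 t 4.3 F [-0.54  0.26 -1.78] op 0.29 j [ 0.62  0.4  -0.41  1.7   0.18  1.08  0.02]
time_s: 5.1
tcp_pos: [0.5261, 0.0819, 0.2089]
tool_rot: [-0.0, 1.0, -0.0, -0.002]
ft_force: [0.0, -1.0, -2.0]
opening: 0.29
time_s: 5.3
tcp_pos: [0.5251, 0.0835, 0.2074]
tool_rot: [-0.0, 1.0, 0.001, -0.003]
ft_force: [0.7, -0.7, -1.8]
opening: 0.286
tcp [0.5254 0.0821 0.2075] ang -0.0004 tilt [-5.9e-03  1.0e-04 -1.0e+00] travel [ 0.0035 -0.0719 -0.0025] yaw -0.0004 t 5.35 F [-0.49  0.36 -1.97] op 0.289 j [ 0.2   0.34 -0.56  1.82  0.2   1.05 -0.43]
```

View pics/w4.png

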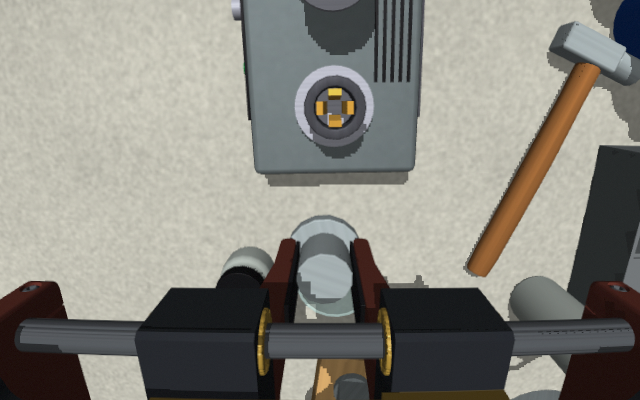

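The wrist view shows the empty socket at about (335,107), jaws visible, with the held holder in the foreground. Next: a crop for the socket centre, and a check of the held knob.

Run:
```python
from h import *
Z=[]
for i in range(3):
    s,d=cap('wrist'); Z.append(np.r_[s['tcp_pos'],s['tool_rot']])
print(np.array(Z).round(4))
im=d['pixels']
c=cv2.resize(im[60:160,285:385],None,fx=6,fy=6,interpolation=cv2.INTER_CUBIC); cv2.imwrite('pics/w5.png',c)
hsv=cv2.cvtColor(im,cv2.COLOR_BGR2HSV); m=((hsv[...,0]>12)&(hsv[...,0]<30)&(hsv[...,1]>120)).astype('u1'); m[:, :300]=0;m[:,370:]=0;m[160:]=0
n,l,st,ce=cv2.connectedComponentsWithStats(m); print(st,ce)
s2,e=cap('scene'); cv2.imwrite('pics/s5.png',cv2.resize(e['pixels'][120:260,290:490],(800,560),interpolation=cv2.INTER_CUBIC))
```

```text
[[ 5.254e-01  8.210e-02  2.075e-01 -1.000e-04  1.000e+00 -2.000e-04
  -3.000e-03]
 [ 5.258e-01  8.140e-02  2.079e-01  0.000e+00  1.000e+00 -9.000e-04
  -2.600e-03]
 [ 5.260e-01  8.110e-02  2.081e-01 -0.000e+00  1.000e+00 -1.300e-03
  -2.400e-03]]
[[     0      0    640    400 255411]
 [   326     84     14     12    141]
 [   340     97     12     14    156]
 [   314     98     11     14    146]
 [   327    112     13     12    146]] [[319.46961564 199.7203566 ]
 [332.64539007  89.65957447]
 [345.70512821 103.66666667]
 [318.78767123 104.41780822]
 [332.67123288 117.56849315]]
```

View pics/w5.png

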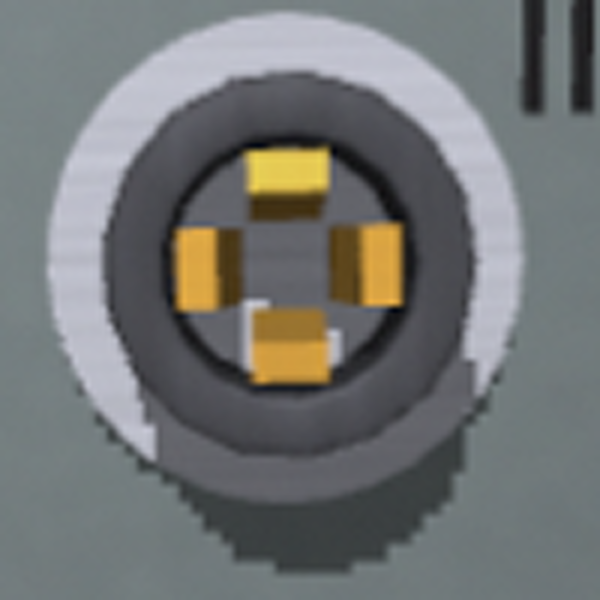

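View pics/s5.png

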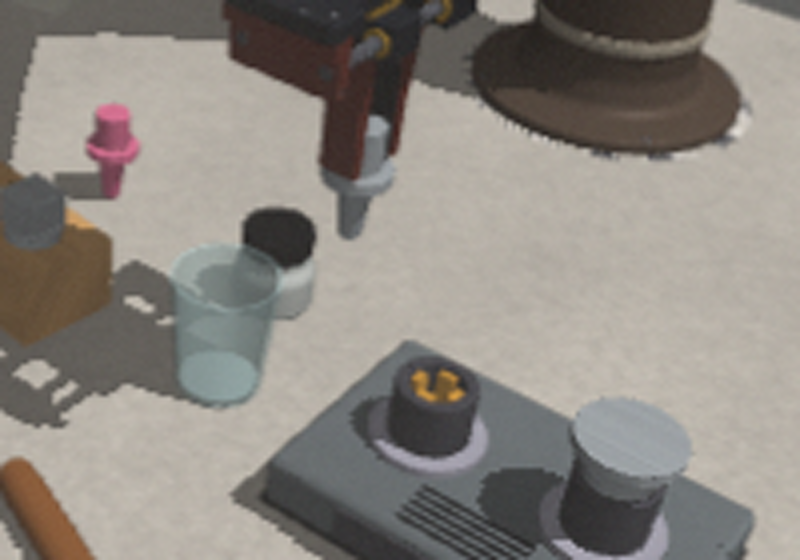

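Run:
```python
from h import *
Z=[]
for i in range(3):
    s,d=cap('wrist'); Z.append(np.r_[s['tcp_pos'],s['tool_rot']])
print(np.array(Z).round(4))
im=d['pixels']
cv2.imwrite('pics/w6.png',cv2.resize(im[205:325,265:385],(720,720),interpolation=cv2.INTER_CUBIC)[:600])
cv2.imwrite('pics/w6b.png',cv2.resize(im[60:160,285:385],None,fx=6,fy=6,interpolation=cv2.INTER_CUBIC))
T=d['T_tool_cam']
def pt(P):
    c=np.linalg.inv(T)@np.r_[P,1]; n=c[:2]/c[2]; n*=1+d['k1']*(n@n); return n*506*0+n*[d['mtx'][0][0],d['mtx'][1][1]]+np.array(d['mtx'])[:2,2]
th=np.linspace(0,2*np.pi,9)[:-1]
for y in (0,.001): print([ (pt([0,y,-.012])-[265,205])*6, (pt([0,y-.02,.014])-[265,205])*6,(pt([0,y-.013,-.012])-[265,205])*6,(pt([0,y+.013,-.012])-[265,205])*6, (pt([-.013,y,-.012])-[265,205])*6,(pt([.013,y,-.012])-[265,205])*6])
```

```text
[[ 5.262e-01  8.130e-02  2.086e-01 -2.000e-04  1.000e+00 -1.500e-03
  -2.000e-03]
 [ 5.262e-01  8.160e-02  2.087e-01 -3.000e-04  1.000e+00 -1.300e-03
  -1.800e-03]
 [ 5.262e-01  8.180e-02  2.088e-01 -3.000e-04  1.000e+00 -1.100e-03
  -1.800e-03]]
[array([366.32282863, 451.15761618]), array([365.55914214,  83.32040207]), array([366.68231571, 292.58866595]), array([365.97456773, 601.46600418]), array([192.62834959, 450.84300484]), array([540.02081201, 451.11210969])]
[array([366.29563803, 463.00835857]), array([365.53730423,  94.5629417 ]), array([366.65427024, 305.08788546]), array([365.94824837, 612.69672427]), array([192.94551095, 462.68967307]), array([539.64928994, 462.95912394])]
```

View pics/w6.png

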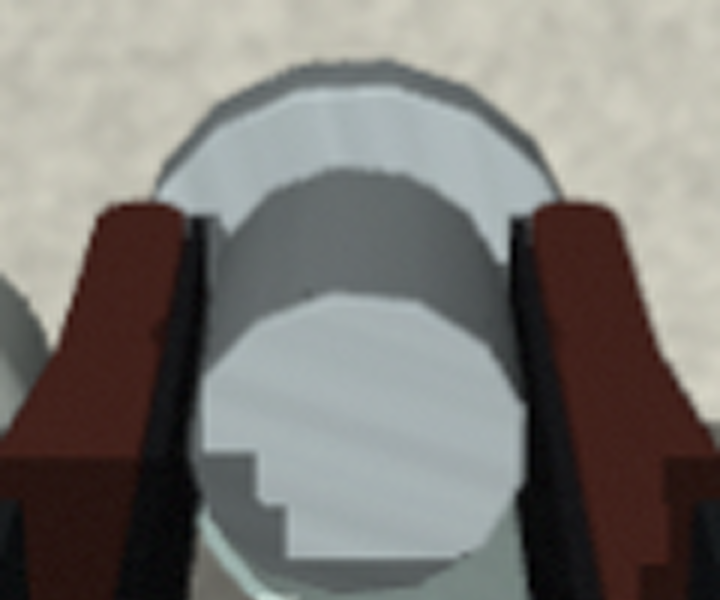

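View pics/w6b.png

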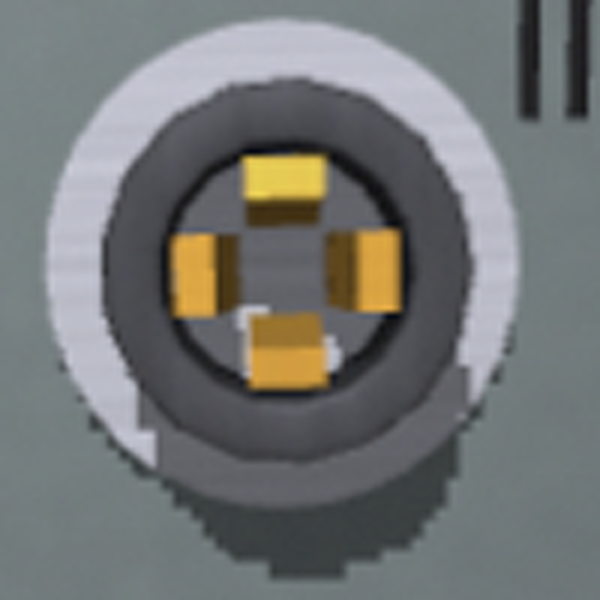

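The held knob and collar lie within about 0.5–1 mm of the tool axis. The socket centre in the crop is (288,269.5), i.e. pixel (332.6,104.5).

Run:
```python
from h import *
s,d=cap('wrist'); P=plane(d,[332.6,104.5],.087)[0]; print(P)
s2,t=cap('top'); 
im=t['pixels'];hsv=cv2.cvtColor(im,cv2.COLOR_BGR2HSV); m=((hsv[...,0]>10)&(hsv[...,0]<30)&(hsv[...,1]>110)).astype('u1')[215:250,205:240]
n,l,st,ce=cv2.connectedComponentsWithStats(m); print(ce[1:]+[205,215],st[1:,4])
to([P[0],P[1],.21],0.)
s,e=cap('scene'); print('scene proj',proj(e,[P]),'crop',(proj(e,[P])-[290,120])*4)
print('top proj',proj(t,[P]))
```

```text
[0.53129632 0.15603508 0.087     ]
[] []
tcp [0.5262 0.0825 0.209 ] ang -0.0013 tilt [-3.2e-03  8.0e-04 -1.0e+00] travel [ 0.005  -0.0736 -0.001 ] yaw -0.0013 t 5.8 F [ 0.02 -0.28 -2.26] op 0.291 j [ 0.21  0.34 -0.56  1.82  0.2   1.05 -0.43]
scene proj [[398.81320169 215.14216719]] crop [[435.25280674 380.56866875]]
top proj [[219.65203526 231.84613787]]
```

Wrist, top and scene views agree on the socket within about 1.5 mm: (0.531, 0.1555). I'll move above it.

```bash
python3 -m inch '[{"gripper":-1,"travel":[0.002,-0.02,0],"yaw":0},{"gripper":-1,"travel":[0.004,-0.045,0],"yaw":0},{"gripper":-1,"travel":[0.005,-0.065,0],"yaw":0},{"gripper":-1,"travel":[0.005,-0.073,0.01],"yaw":0},{"gripper":-1,"travel":[0.005,-0.073,0.025],"yaw":0},{"gripper":-1,"travel":[0.005,-0.073,0.035],"yaw":0},{"gripper":-1,"travel":[0.005,-0.073,0.035],"yaw":0},{"gripper":-1,"travel":[0.005,-0.073,0.035],"yaw":0}]' 30
python3 - <<'E'
from h import *
for i in range(4): s,d=cap('scene')
to([.5316,.1552,.165],0.)
c=cv2.resize(d['pixels'][140:260,330:480],(750,600),interpolation=cv2.INTER_CUBIC)
cv2.imwrite('pics/s7.png',c)
E
```

```text
time_s: 6.65
tcp_pos: [0.531, 0.1544, 0.1735]
tool_rot: [-0.0, 1.0, -0.001, -0.002]
ft_force: [0.3, -0.0, -2.3]
opening: 0.289
tcp [0.5315 0.1553 0.1746] ang -0.0017 tilt [-0.0023  0.001  -1.    ] travel [0.0001 0.0001 0.0096] yaw -0.0017 t 6.85 F [ 0.97  0.86 -2.27] op 0.286 j [ 0.07  0.41 -0.57  1.81  0.26  1.   -0.6 ]
```

View pics/s7.png

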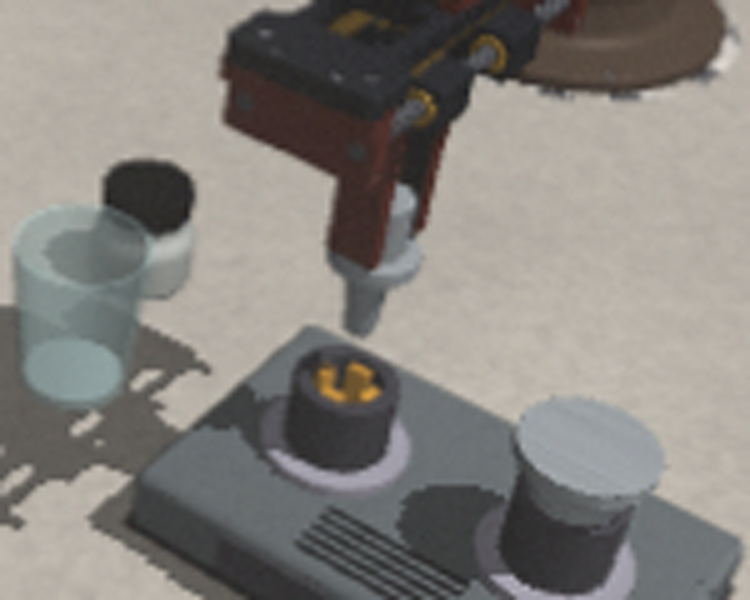

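The scene view shows the shank axis, from collar (375,262) to foot (358,330), extending to about (345,383), which is the socket's centre. I'll descend.

```bash
python3 -m inch '[{"gripper":-1,"travel":[0,0,0.01],"yaw":0},{"gripper":-1,"travel":[0,0,0.02],"yaw":0},{"gripper":-1,"travel":[0,0,0.028],"yaw":0},{"gripper":-1,"travel":[0,0,0.034],"yaw":0},{"gripper":-1,"travel":[0,0,0.034],"yaw":0},{"gripper":-1,"travel":[0,0,0.034],"yaw":0}]' 30
python3 -c "
from h import *
to([.5316,.1552,.122],0.)"
```

```text
time_s: 7.45
tcp_pos: [0.5313, 0.1555, 0.1404]
tool_rot: [-0.001, 1.0, -0.001, -0.001]
ft_force: [0.1, 0.3, -2.2]
opening: 0.29
tcp [0.5313 0.1555 0.1404] ang -0.0015 tilt [-0.0028  0.001  -1.    ] travel [0.0003 0.0003 0.0184] yaw -0.0015 t 7.45 F [ 0.11  0.27 -2.24] op 0.29 j [ 0.05  0.45 -0.55  1.84  0.29  0.93 -0.63]
```

```bash
python3 -m inch '[{"gripper":-1,"travel":[0,0,0.005],"yaw":0},{"gripper":-1,"travel":[0,0,0.009],"yaw":0},{"gripper":-1,"travel":[0,0,0.012],"yaw":0},{"gripper":-1,"travel":[0,0,0.014],"yaw":0},{"gripper":-1,"travel":[0,0,0.014],"yaw":0}]' 30
python3 - <<'E'
from h import *
to([.5316,.1552,.122],0.)
s,d=cap('scene')
cv2.imwrite('pics/s8.png',cv2.resize(d['pixels'][140:260,330:480],(750,600),interpolation=cv2.INTER_CUBIC))
E
```

```text
time_s: 7.95
tcp_pos: [0.5315, 0.1555, 0.1262]
tool_rot: [-0.001, 1.0, -0.001, -0.001]
ft_force: [1.2, -0.2, -3.7]
opening: 0.289
tcp [0.5315 0.1555 0.1262] ang -0.0015 tilt [-0.0024  0.0011 -1.    ] travel [0.0001 0.0003 0.0042] yaw -0.0015 t 7.95 F [ 1.23 -0.17 -3.69] op 0.289 j [ 0.05  0.47 -0.54  1.85  0.3   0.9  -0.64]
```

View pics/s8.png

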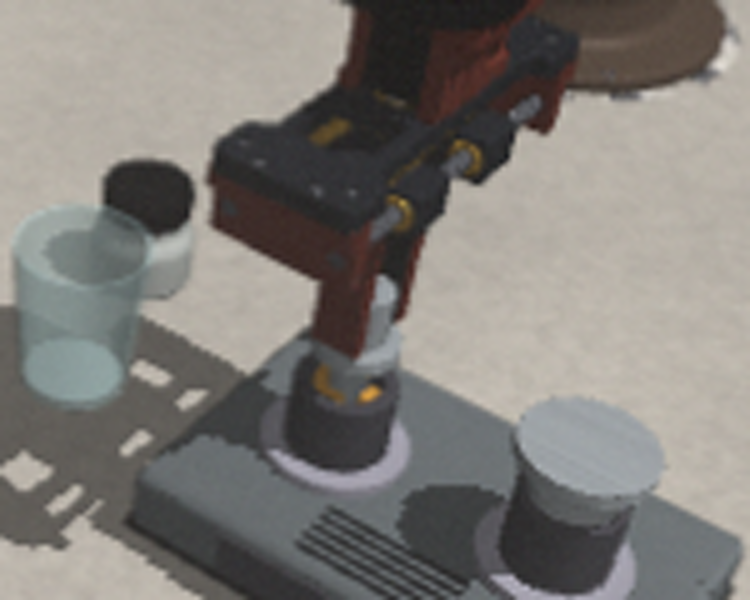

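The shank is inside the socket with the collar about 17 mm above the rim and no contact force. I'll lower it slightly further.

```bash
python3 -m inch '[{"gripper":-1,"travel":[0,0,0.002],"yaw":0},{"gripper":-1,"travel":[0,0,0.004],"yaw":0},{"gripper":-1,"travel":[0,0,0.004],"yaw":0},{"gripper":-1,"travel":[0,0,0.004],"yaw":0}]' 30
python3 -c "
from h import *
to([.5316,.1552,.120],0.)"
```

```text
time_s: 8.4
tcp_pos: [0.5318, 0.1554, 0.1223]
tool_rot: [-0.001, 1.0, -0.001, -0.001]
ft_force: [2.5, -0.1, -3.4]
opening: 0.291
tcp [0.5318 0.1554 0.1223] ang -0.0017 tilt [-0.002   0.0011 -1.    ] travel [-0.0001  0.0002  0.0023] yaw -0.0017 t 8.4 F [ 2.54 -0.07 -3.39] op 0.291 j [ 0.04  0.47 -0.54  1.86  0.3   0.89 -0.64]
```

```bash
python3 -m inch '[{"gripper":-1,"travel":[0.0005,0,0.001],"yaw":0},{"gripper":-1,"travel":[0.001,0,0.002],"yaw":0},{"gripper":-1,"travel":[0.001,0,0.002],"yaw":0},{"gripper":-1,"travel":[0.001,0,0.002],"yaw":0}]' 30
python3 -c "
from h import *
to([.5316,.1552,.120],0.)"
```

```text
time_s: 8.8
tcp_pos: [0.5324, 0.1553, 0.1201]
tool_rot: [-0.0, 1.0, -0.001, -0.001]
ft_force: [0.5, -0.2, -1.5]
opening: 0.288
tcp [0.5324 0.1553 0.1201] ang -0.0015 tilt [-2.7e-03  9.0e-04 -1.0e+00] travel [-0.0008  0.0001  0.0002] yaw -0.0015 t 8.8 F [ 0.54 -0.22 -1.55] op 0.288 j [ 0.04  0.48 -0.54  1.86  0.31  0.89 -0.64]
```

```bash
python3 -m inch '[{"gripper":-0.35,"travel":[0,0,0],"yaw":0},{"gripper":-0.2,"travel":[0,0,0],"yaw":0},{"gripper":0,"travel":[0,0,0],"yaw":0},{"gripper":0.2,"travel":[0,0,0],"yaw":0},{"gripper":0.2,"travel":[0,0,0],"yaw":0}]' 30
python3 - <<'E'
from h import *
to([.5316,.1552,.120],0.)
s,d=cap('scene')
cv2.imwrite('pics/s9.png',cv2.resize(d['pixels'][140:260,330:480],(750,600),interpolation=cv2.INTER_CUBIC))
s,d=cap('wrist');cv2.imwrite('pics/w9.png',d['pixels'])
E
```

```text
time_s: 9.3
tcp_pos: [0.5325, 0.1554, 0.1202]
tool_rot: [-0.0, 1.0, -0.001, -0.001]
ft_force: [0.3, 0.1, -1.1]
opening: 0.596
tcp [0.5325 0.1554 0.1202] ang -0.0015 tilt [-0.0026  0.001  -1.    ] travel [-0.0009  0.0002  0.0002] yaw -0.0015 t 9.3 F [ 0.28  0.08 -1.15] op 0.596 j [ 0.04  0.48 -0.54  1.86  0.31  0.89 -0.64]
```

View pics/s9.png

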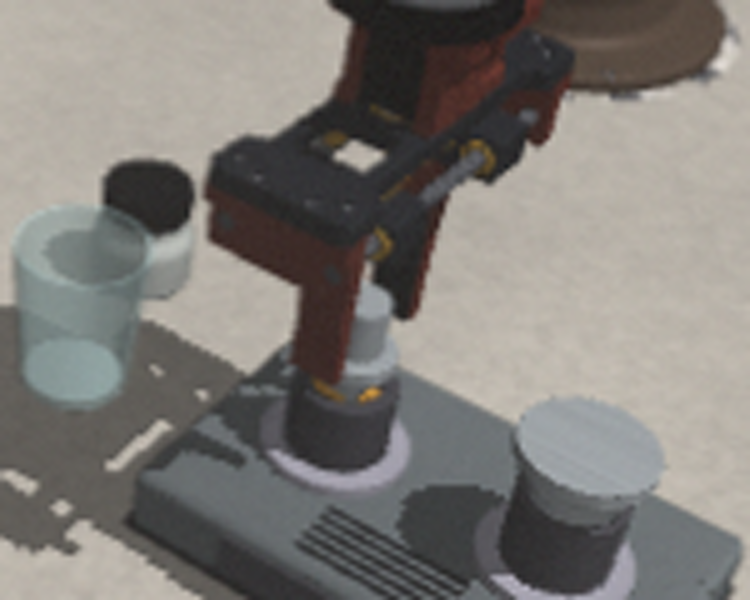

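View pics/w9.png

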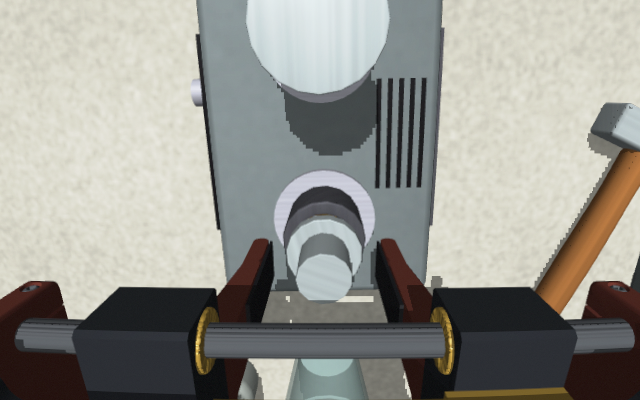

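The holder stands upright by itself in the socket, with the knob free between the open fingers at (323,278) in the wrist view. The dark gap under the collar is visible in the scene view. I'll rise, shut the fingers and look again before pressing.

```bash
python3 -m inch '[{"gripper":0.2,"travel":[0,0,-0.015],"yaw":0},{"gripper":0.2,"travel":[0,0,-0.035],"yaw":0},{"gripper":0.0,"travel":[0,0,-0.05],"yaw":0},{"gripper":-1,"travel":[0,0,-0.05],"yaw":0},{"gripper":-1,"travel":[0,0,-0.05],"yaw":0},{"gripper":-1,"travel":[0,0,-0.05],"yaw":0},{"gripper":-1,"travel":[0,0,-0.05],"yaw":0},{"gripper":-1,"travel":[0,0,-0.05],"yaw":0}]' 30
python3 - <<'E'
from h import *
to([.5316,.1552,.120],0.)
s,d=cap('scene')
cv2.imwrite('pics/s10.png',cv2.resize(d['pixels'][140:260,330:480],(750,600),interpolation=cv2.INTER_CUBIC))
P=[[.5315,.1555,.087+.010+.034],[.5315,.1555,.087+.010+.008],[.5315,.1555,.087]]
print((proj(d,P)-[330,140])*5)
s,d=cap('wrist');cv2.imwrite('pics/w10.png',d['pixels']); print(proj(d,P))
E
```

```text
time_s: 10.2
tcp_pos: [0.5323, 0.1552, 0.1695]
tool_rot: [-0.0, 1.0, -0.001, -0.002]
ft_force: [1.1, 0.9, 0.2]
opening: 0.096
tcp [0.5323 0.1552 0.1695] ang -0.0015 tilt [-3.8e-03  7.0e-04 -1.0e+00] travel [-0.0005  0.0001  0.0495] yaw -0.0015 t 10.2 F [1.09 0.94 0.23] op 0.096 j [ 0.07  0.42 -0.56  1.81  0.26  0.99 -0.61]
[[358.61831333 298.23387115]
 [349.14857119 344.451617  ]
 [342.80163685 375.38754516]]
[[324.54738196 236.76860524]
 [324.69399325 221.72972284]
 [324.77809292 213.09618061]]
```

View pics/s10.png

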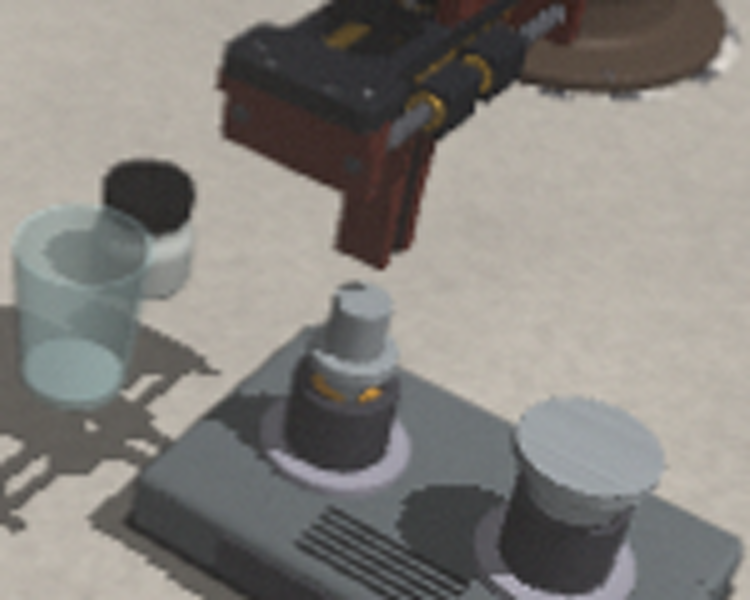

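View pics/w10.png

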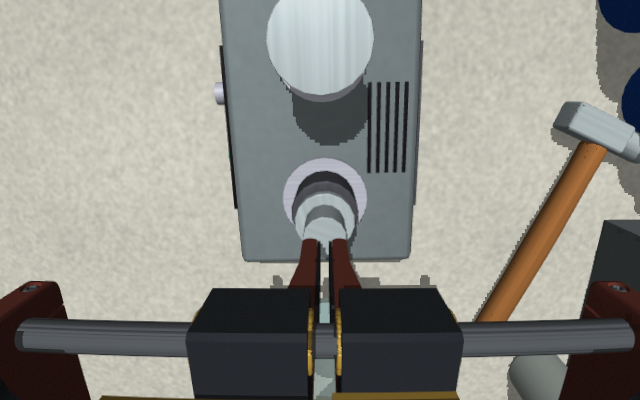

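The holder stands upright by itself with its collar about 10 mm above the rim; the closed fingers are directly above the knob at (361,305). I'll press.

```bash
python3 -m inch '[{"gripper":-1,"travel":[0,0,0.008],"yaw":0},{"gripper":-1,"travel":[0,0,0.016],"yaw":0},{"gripper":-1,"travel":[0,0,0.022],"yaw":0},{"gripper":-1,"travel":[0,0,0.025],"yaw":0},{"gripper":-1,"travel":[0,0,0.028],"yaw":0},{"gripper":-1,"travel":[0,0,0.031],"yaw":0},{"gripper":-1,"travel":[0,0,0.031],"yaw":0}]' 30
```

```text
time_s: 11.0
tcp_pos: [0.5325, 0.1554, 0.139]
tool_rot: [-0.0, 1.0, -0.001, -0.001]
ft_force: [-1.5, -0.5, 1.5]
opening: 0.006
```

```bash
python3 -m inch '[{"gripper":-1,"travel":[0,0,0.002],"yaw":0},{"gripper":-1,"travel":[0,0,0.004],"yaw":0},{"gripper":-1,"travel":[0,0,0.005],"yaw":0},{"gripper":-1,"travel":[0,0,0.005],"yaw":0}]' 30
```

```text
time_s: 11.4
tcp_pos: [0.5332, 0.1556, 0.1355]
tool_rot: [-0.0, 1.0, -0.001, -0.0]
ft_force: [-1.5, -2.1, 12.4]
opening: 0.004
```

```bash
python3 -m inch '[{"gripper":-1,"travel":[-0.001,0,0.002],"yaw":0},{"gripper":-1,"travel":[-0.001,0,0.004],"yaw":0},{"gripper":-1,"travel":[-0.001,0,0.005],"yaw":0},{"gripper":-1,"travel":[-0.001,0,0.005],"yaw":0}]' 30
```

```text
time_s: 11.8
tcp_pos: [0.5332, 0.1557, 0.1327]
tool_rot: [-0.0, 1.0, -0.001, 0.001]
ft_force: [-4.1, -3.1, 17.8]
opening: 0.004
```

```bash
python3 -m inch '[{"gripper":-1,"travel":[0,0,0.002],"yaw":0},{"gripper":-1,"travel":[0,0,0.004],"yaw":0},{"gripper":-1,"travel":[0,0,0.005],"yaw":0},{"gripper":-1,"travel":[0,0,0.005],"yaw":0}]' 30
python3 - <<'E'
from h import *
s,d=cap('scene')
cv2.imwrite('pics/s11.png',cv2.resize(d['pixels'][140:260,330:480],(750,600),interpolation=cv2.INTER_CUBIC))
E
```

```text
time_s: 12.2
tcp_pos: [0.5332, 0.1558, 0.1323]
tool_rot: [0.001, 1.0, -0.001, 0.002]
ft_force: [-15.3, -6.4, 45.7]
opening: 0.008
```

View pics/s11.png

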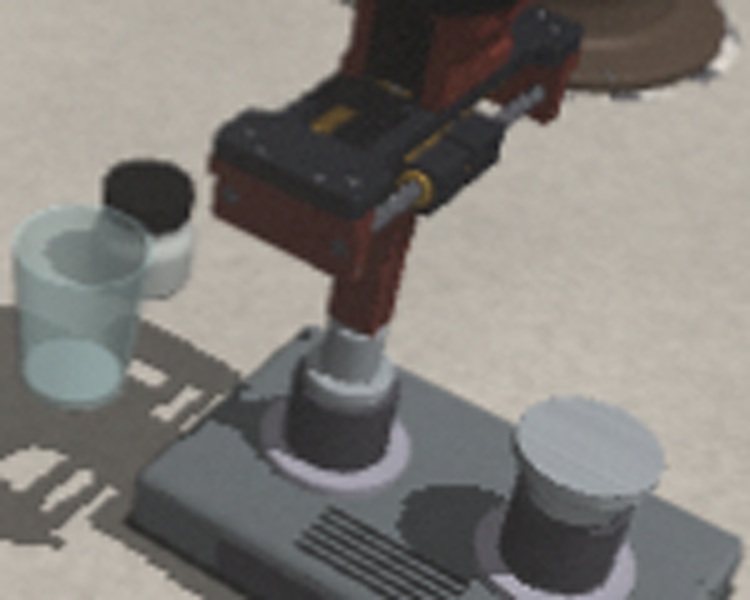

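The force jumped to 46 N with no further travel, and in the picture the collar at (350,385) is on the rim with no brass showing: it is home. I'll back off.

```bash
python3 -m inch '[{"gripper":-1,"travel":[0,0,-0.015],"yaw":0},{"gripper":-1,"travel":[0,0,-0.05],"yaw":0},{"gripper":-1,"travel":[0,0.0,-0.1],"yaw":0},{"gripper":-1,"travel":[0,0.04,-0.1],"yaw":0},{"gripper":-1,"travel":[0,0.08,-0.1],"yaw":0},{"gripper":-1,"travel":[0,0.08,-0.1],"yaw":0}]' 30
python3 -m inch '[{"gripper":-1,"travel":[0,0,0],"yaw":0},{"gripper":-1,"travel":[0,0,0],"yaw":0},{"gripper":-1,"travel":[0,0,0],"yaw":0},{"gripper":-1,"travel":[0,0,0],"yaw":0}]'
python3 - <<'E'
from h import *
s,d=cap('scene'); a=cv2.resize(d['pixels'][165:265,345:485],(400,286),interpolation=cv2.INTER_CUBIC)
s,t=cap('top')
s,w=cap('wrist'); b=cv2.resize(w['pixels'][:,:],(400,286))
cv2.imwrite('pics/f.png',np.hstack([a,b])); cv2.imwrite('pics/f2.png',w['pixels']); cv2.imwrite('pics/f3.png',t['pixels'])
for z,n in ((.121,'top'),(.095,'collar')): print(n,proj(w,[[.5315,.1555,z]]))
to([.5315,.1555,.2])
E
```

```text
time_s: 12.85
tcp_pos: [0.5331, 0.0697, 0.2324]
tool_rot: [0.002, 1.0, -0.005, 0.002]
ft_force: [-0.1, 0.2, -0.3]
opening: 0.005
time_s: 13.25
tcp_pos: [0.533, 0.0709, 0.2323]
tool_rot: [0.002, 1.0, -0.004, 0.002]
ft_force: [-0.3, -1.1, -0.1]
opening: 0.004
top [[321.80932041  88.31120169]]
collar [[321.91071974  89.10151453]]
tcp [0.5331 0.0704 0.2324] ang -0.0084 tilt [ 0.0047 -0.0047 -1.    ] travel [-0.0024 -0.0852  0.032 ] yaw 0 t 13.4 F [-0.36  0.12 -0.28] op 0.005 j [ 0.22  0.32 -0.56  1.78  0.19  1.09 -0.41]
```

View pics/f.png

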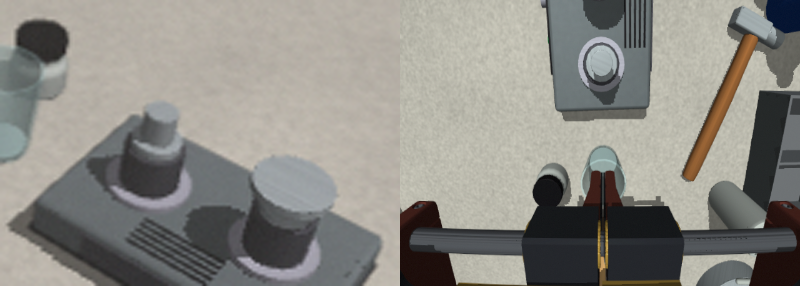

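View pics/f2.png

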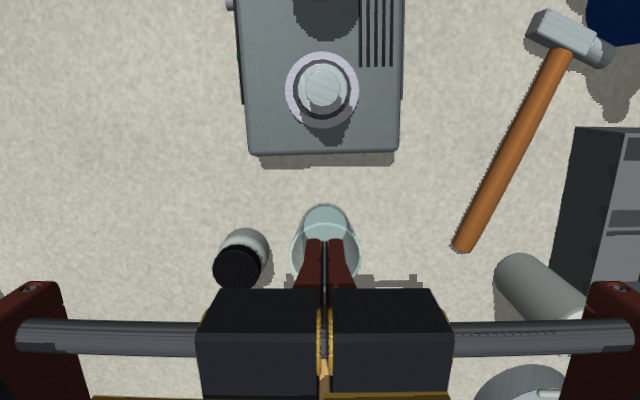

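View pics/f3.png

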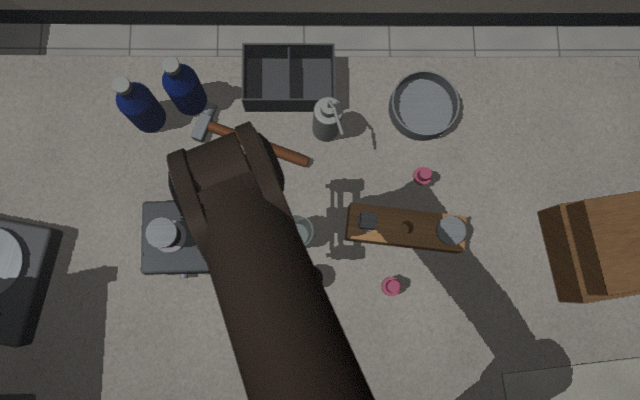

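The final views show the knob at (323,87) in the wrist view, concentric with the spindle (predicted (322,88)). The collar is on the rim with no gap, and nothing else has moved. I'm handing in.

```bash
python3 -c "
from station import manip
print(manip.close_job())"
```

```text
the job is handed in; nothing more can be done
None
```

The round-knobbed holder from the rack's middle hole is fitted in the empty spindle, pressed home and let go of. I handed the job in at about 13.4 s of the 53 s allowed; it reports no verdict.

- **Placing:** I lowered the holder into the socket and opened the gripper with the collar about 11 mm above the rim. It stood upright by itself there, at about 10 mm by eye in the scene view. There was a brief 2.5 N side force on the way down, which a 1 mm shift cleared.
- **Pressing:** With the fingers shut, I pressed on the knob. The force rose to about 18 N, slightly over the 9–16 N expected. It then jumped to 46 N with no further travel, the fingertips at about 0.121 m. That puts the collar about 0.3 mm above the rim, though the calibration is only good to about 2 mm.
- **Last checks:** The final pictures show the collar on the rim with no gap and the knob within about 1 px of its predicted position. The arm stood clear with about zero force. The other holders and bystanders looked unmoved, though in the last top view the arm hid part of the beaker, the tub and the hammer; the last wrist view shows these three in place.
- **What disagreed:** Automatic circle fitting missed the knob, so I read its edges by hand. The top and wrist cameras differed by about 1.5 mm on the socket position.

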